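# Tip the grinding ball from its insert boat into the rinse pan

## Robot

A 6-joint arm with a two-finger parallel gripper is mounted at the origin on the work surface. World frame = base frame: x ahead of the robot, y to its left, z up, the work surface at z = 0. Lengths are in m, angles in degrees, forces in N, time in s.
With the tool pointing down it reaches from about 0.35 to 0.725 m from the base axis. Payload 6 kg.
Tool frame: the origin (TCP) lies midway between the tips of the shut fingers; the grasp point (between the pads) lies 19 mm behind it; z points along the fingers, y is the line along which they close (so a half turn about z gives the same grasp; the last joint's range is limited). The gripper opens to 85 mm and grips with 20 to 120 N. Pads are 22 mm wide; open, the fingers measure 114 mm over their backs; the gripper's body (76 mm by 85 mm) begins 54 mm behind the grasp point. The pads swing forward as they close: fully open they stand 13 mm farther back than shut.
Start: joints at [-53.99, 2.303, 4.859, 0, -92.561, -19.12], TCP at [0.174, -0.574, 0.231] pointing down, gripper open.
Joint ranges: [-146.85, 146.85], [-73.84, 115.35], [-62.03, 85.46], [-188.31, 113.3], [-161.28, -10.13], [-171.36, 171.36]. Speed limits (degrees/s): [147.25, 147.25, 172.46, 180, 180, 180].

## Interface

Orientations are given as a 3x3 rotation matrix whose columns are the frame's x, y, z axes.
In Python, from bench import state, camera, sign_off gives the robot as it stands. The module is installed in compiled form; this text tells all that it offers.
- The arm moves only by the tool send_rows, never from a script. Its argument "series" is a list of rows, each an object with "xyz": the shift along the tool's x, y, z in mm, a list of three; "roll": the turn about the tool's z in rad; "gripper": the finger opening in mm, from 0 to 85.4. In form: [{"xyz": [dx, dy, dz], "roll": roll, "gripper": gripper}, ...]. A call has 1 to 20 rows; each row is the pose to reach, as a shift and turn from the pose commanded when the call began, along the tool's axes at that moment; what a row does not reach only later rows make up. A row lasts 1/12 s, in which the tool goes at most 41.7 mm and 7.16 degrees, less where a joint would pass 70% of its speed; a pose out of reach is approached as far as the arm can. A call with a gripper value outside its range is refused whole. The fingers move at their own pace and stop on an object; the grip force is fixed at half the most. Time passes only in rows, so rows that repeat a pose let the fingers close. It gives the time, the measured TCP pose, the force, the opening and the grip force at its end, in the units of the state.
- state(): the state, without advancing time (a new reading comes with each control period).
- camera(name): name is "scene" or "top" or "wrist"; returns a dict with "frame" (420x560x3 uint8, red, green, blue), "mtx" (3x3 intrinsics, pixels), "R" (3x3) and "t" (3): a world point X has camera coordinates R X + t. Camera axes: x right, y down, z forward; pixel columns grow to the right and rows downward; lengths in m; the calibration is good to about 2 mm. A picture is of the moment at which its call begins. There is no depth.
- sign_off(): hands the job in; it is judged then, once.
The state is a dict: "time_s": time; "q": joint angles; "joint_velocities": joint speeds; "joint_torque": joint torques, N m; "tcp_pos": TCP position; "tcp_rot": TCP orientation; "wrist_force": force on the tool from outside, world axes, zero at the start; "ft_torque": the same for the moment, N m; "grip_width": finger opening in m; "gripper_force": force on a finger pad.
Only numpy, scipy, OpenCV 4.12 (cv2) and the standard library are available. Lean on these libraries where they do the work, as an engineer would, in place of code of your own. Each camera call takes 0.05 s, during which the arm holds its last target. There are 200 camera calls.

## Task

The white ceramic grinding ball is due for a rinse. Lift the metal boat that holds it straight up out of its snug slot in the rack, keeping it level so the ball stays in, and tip the ball out of it into the open steel pan. Then set the emptied boat down gently, standing upright, in the middle of the black rubber mat.

Things in the scene. Friction and masses are not known exactly. Their poses are not given: they have to be found in the camera images.
- boat: Dark metal boat holding the ball, about 0.3 kg, 160 long (x), 60 wide (y), rim 36 mm up. Origin: centre of underside, z up. Fixed handle bar across its middle along y, 60 long, 10 thick (x), 56 to 80 mm above the underside: pinch it from above, fingers closing along x. It sits in a slot of a fixed grey rack with 34 mm high walls, 2.5 mm play all round: lift it 35 mm or more, level, to clear.
- ball_center (a point): Centre of the white ceramic ball, 30 mm across, about 85 g, loose on the boat's flat 42 mm long floor. Beyond it the floor rises at 29 degrees to the rim at both ends, so tipping the boat about its y by 45 degrees or more rolls the ball out over the lower end, under the bar. The rack's two other slots, 70 mm apart along y, hold like boats: one empty, one with a brass disc.
- pan: Open rectangular steel rinse pan, fixed: 200 mm along its x, 180 along its y, 60 high, walls and floor 4 mm thick. Origin: centre of its underside. Rack, pan and mat stand side by side on the bench in any order, their x axes (and the boat's) pointing away from the robot within 12 degrees.
- mat: Flat black rubber drying mat with thin grey ribs, fixed: 200 mm along its x, 170 mm along its y, 5 mm thick. Origin: centre of its underside.
There are look-alikes about, which are no part of the job. There is more than one size of the part that bears ball_center; the job needs the larger.

How it is judged (in metres and radians):
On the way, in this order (a step that is already met when the one before it is completed fails the run):
1. the boat is lifted clear of the rack, level (within 15 degrees), with the ball still in it (height (world z) of boat above 0.06 m and angle between boat's own z axis and vertical below 0.26 rad and x of ball_center in the frame of boat between -0.075 and 0.075 m and y of ball_center in the frame of boat between -0.03 and 0.03 m and z of ball_center in the frame of boat between 0 and 0.055 m), for 0.1 s.
2. with the boat tipped by more than 25 degrees, the ball has gone into the pan (angle between boat's own z axis and vertical above 0.44 rad and x of ball_center in the frame of pan between -0.1 and 0.1 m and y of ball_center in the frame of pan between -0.09 and 0.09 m and z of ball_center in the frame of pan between 0 and 0.045 m), for 0.05 s.
At the end, for the whole second after the job is handed in: The ball is in the pan (it may still be rolling there); the boat stands upright (within 6 degrees), at rest, on the mat, its middle within 50 mm of the mat's middle (x of ball_center in the frame of pan between -0.1 and 0.1 m and y of ball_center in the frame of pan between -0.09 and 0.09 m and z of ball_center in the frame of pan between 0 and 0.045 m and horizontal distance between boat and mat below 0.05 m and angle between boat's own z axis and vertical below 0.1 rad and height (world z) of boat below 0.015 m and linear speed of boat below 0.03 m/s); the robot touches nothing.
It fails at once if the boat is tilted by more than 17 degrees while still in its slot (less than 30 mm from its starting place) (distance of boat from where it was at the start of the episode below 0.03 m and angle between boat's own z axis and vertical above 0.3 rad).
It fails at once if the boat is dropped onto the mat (let go and falling faster than 0.6 m/s) (linear speed of boat above 0.6 m/s and height (world z) of boat below 0.06 m and horizontal distance between boat and mat below 0.12 m and contact force between the fingers and boat below 0.5 N).
It also fails if it takes over 51 s, if anything falls off the work surface, if the arm or the gripper's body presses on something with over 40 N, if the wrist force passes 120 N, or if a joint passes its speed limit or range.

## Working session

There is one attempt and no reset: what is moved stays moved. The work goes in short steps, Python scripts to look and compute and a tool call to move; the robot and the scene stay as the last step left them, time stands still between calls to the robot, and variables do not carry over. Pictures are saved under pics/ and viewed, at most 10 in all, crops included, and the job is handed in when it is done.

Besides the shell and the picture viewer there is one more tool, called after "Request:" as name([rows], argument=value, ...), one row to a line, values as JSON. send_rows: Moves the arm, as the interface text tells. Its arguments: {"type":"object","properties":{"series":{"type":"array","items":{"type":"object","properties":{"xyz":{"type":"array","items":{"type":"number"}},"roll":{"type":"number"},"gripper":{"type":"number"}}}}},"required":["series"]}

```bash
mkdir -p pics; python3 - <<'E'
from bench import state,camera
import cv2,numpy as np,pickle
s=state();print({k:np.round(s[k],3).tolist() for k in s})
d={}
for n in("scene","top"):
    c=camera(n);d[n]=c;cv2.imwrite(f"pics/{n}0.png",cv2.resize(c["frame"][:,:,::-1],(800,600),interpolation=cv2.INTER_CUBIC))
    print(n,np.round(c["mtx"],1).tolist(),np.round(c["R"],3).tolist(),np.round(c["t"],3).tolist())
pickle.dump(d,open("c0.pkl","wb"))
E
```

```text
{'time_s': 0.0, 'q': [-53.991, 2.339, 4.802, -0.028, -92.562, -19.12], 'joint_velocities': [-0.036, 0.036, 0.074, -0.018, 0.068, -0.08], 'joint_torque': [0.0, -36.821, 34.741, 6.932, -0.005, -0.0], 'tcp_pos': [0.174, -0.574, 0.23], 'tcp_rot': [[-0.957, -0.291, -0.001], [-0.291, 0.957, 0.002], [0.0, 0.002, -1.0]], 'wrist_force': [0.277, 0.41, -0.492], 'ft_torque': [0.073, 0.03, -0.001], 'gripper_force': 0.0, 'grip_width': 0.085}
scene [[404.4, 0.0, 278.7], [0.0, 404.4, 205.2], [0.0, 0.0, 1.0]] [[-0.813, 0.582, 0.012], [0.301, 0.437, -0.848], [-0.498, -0.686, -0.53]] [0.482, -0.134, 1.179]
top [[503.0, 0.0, 288.7], [0.0, 503.0, 209.9], [0.0, 0.0, 1.0]] [[-0.011, -1.0, 0.0], [-0.982, 0.01, -0.19], [0.19, -0.002, -0.982]] [0.019, 0.616, 1.166]
```

View pics/top0.png

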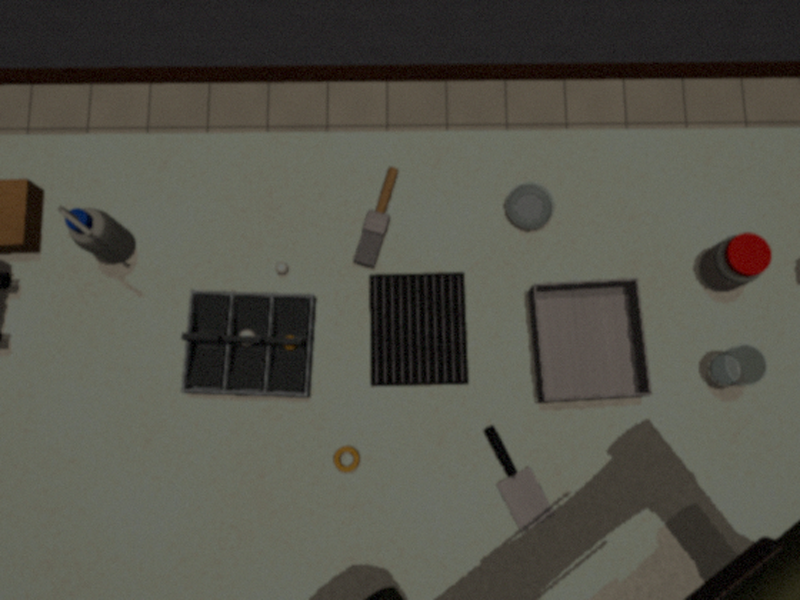

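View pics/scene0.png

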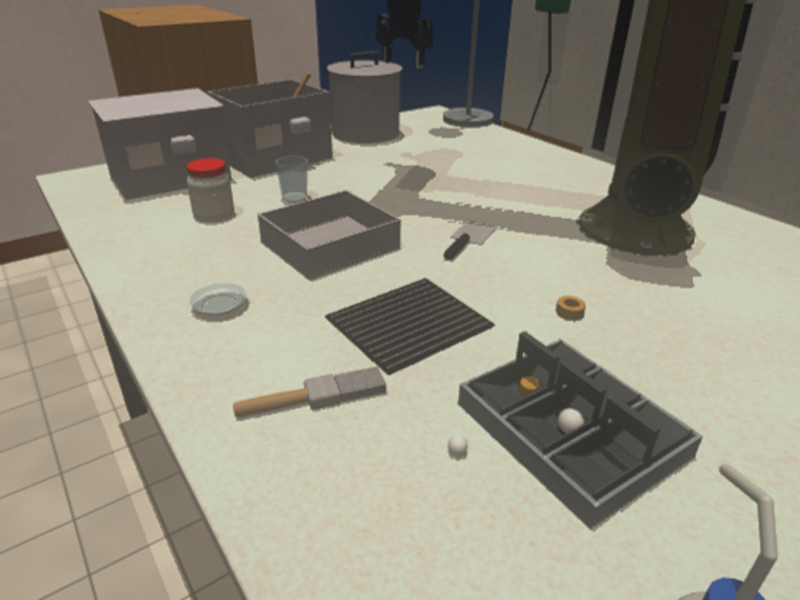

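The white ball sits in the rack's middle boat, near (247,336) in the top view. The small ball at (282,268) is a decoy. The mat is centred near (419,328) and the pan near (588,342). My moves can't tilt the tool, so tipping needs a passive pivot: grip the bar's ends along y and push the boat against the pan wall.

```bash
cat >h.py <<'E'
import numpy as np,cv2
from scipy.optimize import least_squares
def ray(c,px,z):  # px in original pixels -> world at height z
    d=c["R"].T@np.linalg.inv(c["mtx"])@np.array([px[0],px[1],1.]); o=-c["R"].T@c["t"]
    return o+d*(z-o[2])/d[2]
def proj(c,X):
    p=c["mtx"]@(c["R"]@np.asarray(X)+c["t"]);return p[:2]/p[2]
E
python3 - <<'E'
from h import *;import pickle
d=pickle.load(open("c0.pkl","rb"));t=d["top"];s=d["scene"]
def show(n,pts,z,c=t):
    P=np.array([ray(c,np.array(p)*.7,z) for p in pts]);print(n,np.round(P[:,:2],4).tolist(),"ctr",np.round(P.mean(0),4))
    if len(P)==4:
        a=(P[0]+P[1]-P[2]-P[3])/2;b=(P[0]+P[3]-P[1]-P[2])/2
        print("  len",np.linalg.norm(a[:2]),np.linalg.norm(b[:2]),"yaw",np.degrees(np.arctan2(a[1],a[0])),np.degrees(np.arctan2(-b[0],b[1])))
show("mat",[(370,273),(463,272),(468,383),(371,385)],.005)
show("pan",[(530,286),(637,280),(648,396),(539,402)],.06)
show("rack",[(192,291),(315,294),(310,396),(184,392)],.034)
show("bars",[(183,337),(303,341)],.084)
show("ball",[(247,336)],.022)
show("matS",[(326,318),(424,279),(494,323),(391,370)],.005,s)
show("panS",[(259,209+20),(347,193),(400,229),(312,250)],.06,s)
show("rackS",[(459,389),(560,342),(700,437),(594,505)],.034,s)
for n,c in d.items():
    f=c["frame"][:,:,::-1]
    g=np.clip(f.astype(float)*(2.5 if n=="top" else 1.4),0,255).astype(np.uint8)
    y0,y1,x0,x1=(195,285,120,230) if n=="top" else (225,370,310,500)
    a=cv2.resize(g[y0:y1,x0:x1],None,fx=4 if n=="top" else 3,fy=4 if n=="top" else 3,interpolation=cv2.INTER_CUBIC)
    d[n]=a
h=max(a.shape[0] for a in d.values())
A=np.hstack([cv2.copyMakeBorder(a,0,h-a.shape[0],0,0,0) for a in (d["top"],d["scene"])])
print(A.shape);cv2.imwrite("pics/crop.png",cv2.resize(A,None,fx=.78,fy=.78) if A.shape[1]>800 else A)
E
```

```text
mat [[0.677, 0.0881], [0.6771, -0.0788], [0.4784, -0.0828], [0.4768, 0.0863]] ctr [0.5773 0.0032 0.005 ]
  len 0.19946024323457595 0.16803715383017756 yaw 0.8404862250687415 0.30393247182470257
pan [[0.6385, -0.1888], [0.647, -0.3725], [0.4496, -0.377], [0.4417, -0.1955]] ctr [ 0.5442 -0.2834  0.06  ]
  len 0.19718217157409199 0.1828294445100417 yaw 1.6287165192681934 2.5948196064624898
rack [[0.6413, 0.3971], [0.6337, 0.1823], [0.4571, 0.1881], [0.4661, 0.4023]] ctr [0.5495 0.2925 0.034 ]
  len 0.17593921306974392 0.2146043384361514 yaw -1.7925992786351228 -2.216147077615287
bars [[0.5532, 0.3927], [0.5445, 0.1941]] ctr [0.5488 0.2934 0.084 ]
ball [[0.5627, 0.3012]] ctr [0.5627 0.3012 0.022 ]
matS [[0.681, -0.0658], [0.4857, -0.0735], [0.4784, 0.0903], [0.6703, 0.092]] ctr [0.5788 0.0108 0.005 ]
  len 0.16104490390046175 0.19363497525874918 yaw -86.77783651503901 -88.61029711771873
panS [[0.6782, -0.3023], [0.4641, -0.3572], [0.4728, -0.1627], [0.6392, -0.1799]] ctr [ 0.5636 -0.2505  0.06  ]
  len 0.15913242881344064 0.1911808674252457 yaw -84.54693390150192 -84.3306015885635
rackS [[0.643, 0.1975], [0.4668, 0.2036], [0.4746, 0.4116], [0.6452, 0.4017]] ctr [0.5574 0.3036 0.034 ]
  len 0.20612237792126037 0.17354340252823114 yaw -91.39351692985426 -92.63234692584746
(435, 1010, 3)
```

View pics/crop.png

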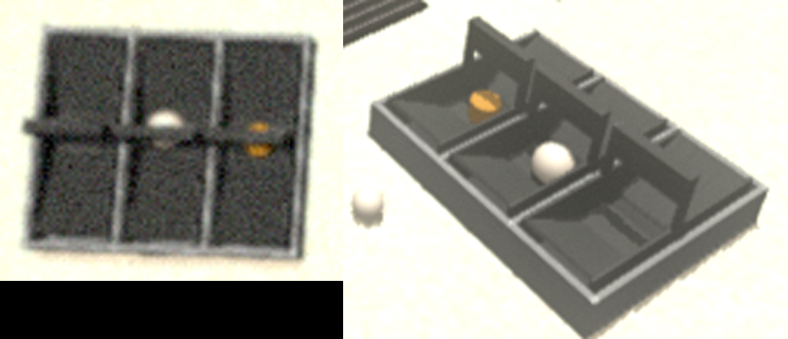

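```bash
cat >>h.py <<'E'
def delta(s,target,yaw=None):  # world target TCP -> tool shift mm, roll rad; yaw = world angle of tool y (mod 180)
    R=np.array(s["tcp_rot"]);v=R.T@(np.array(target)-s["tcp_pos"])*1000
    r=0
    if yaw is not None:
        a=np.degrees(np.arctan2(R[1,1],R[0,1]));r=-((yaw-a+90)%180-90)
    print("xyz",np.round(v,1).tolist(),"roll",round(float(np.radians(r)),4))
E
python3 - <<'E'
from h import *;from bench import state
s=state();delta(s,[.549,.2935,.18],177.7)
E
```

```text
xyz [-610.5, 720.9, 51.5] roll -1.2358
```

Request:
send_rows([
  {"xyz":[-610.5,720.9,51],"roll":-1.236,"gripper":85},
  {"xyz":[-610.5,720.9,51],"roll":-1.236,"gripper":85},
  {"xyz":[-610.5,720.9,51],"roll":-1.236,"gripper":85},
  {"xyz":[-610.5,720.9,51],"roll":-1.236,"gripper":85},
  {"xyz":[-610.5,720.9,51],"roll":-1.236,"gripper":85},
  {"xyz":[-610.5,720.9,51],"roll":-1.236,"gripper":85},
  {"xyz":[-610.5,720.9,51],"roll":-1.236,"gripper":85},
  {"xyz":[-610.5,720.9,51],"roll":-1.236,"gripper":85},
  {"xyz":[-610.5,720.9,51],"roll":-1.236,"gripper":85},
  {"xyz":[-610.5,720.9,51],"roll":-1.236,"gripper":85},
  {"xyz":[-610.5,720.9,51],"roll":-1.236,"gripper":85},
  {"xyz":[-610.5,720.9,51],"roll":-1.236,"gripper":85},
  {"xyz":[-610.5,720.9,51],"roll":-1.236,"gripper":85},
  {"xyz":[-610.5,720.9,51],"roll":-1.236,"gripper":85},
  {"xyz":[-610.5,720.9,51],"roll":-1.236,"gripper":85},
  {"xyz":[-610.5,720.9,51],"roll":-1.236,"gripper":85},
  {"xyz":[-610.5,720.9,51],"roll":-1.236,"gripper":85},
  {"xyz":[-610.5,720.9,51],"roll":-1.236,"gripper":85},
  {"xyz":[-610.5,720.9,51],"roll":-1.236,"gripper":85},
  {"xyz":[-610.5,720.9,51],"roll":-1.236,"gripper":85},
])

```text
time_s: 1.77
tcp_pos: [0.5046, 0.192, 0.1859]
tcp_rot: [[-0.039, -0.999, -0.0], [-0.999, 0.039, 0.0], [-0.0, 0.0, -1.0]]
wrist_force: [0.4, -0.8, 1.3]
grip_width: 0.0849
gripper_force: 0.0
```

```bash
python3 - <<'E'
from h import *;from bench import state
s=state();print(s["time_s"],s["tcp_pos"],np.round(s["q"],1));delta(s,[.549,.2935,.18],177.7)
E
```

```text
1.7667 [0.50461427 0.19195477 0.18586419] [ 42.2  -6.9  -8.8  -0.  -88.1 -44.4]
xyz [-103.2, -40.4, 5.9] roll 0.0008
```

Request:
send_rows([
  {"xyz":[-103,-40.5,6],"roll":0,"gripper":85},
  {"xyz":[-103,-40.5,6],"roll":0,"gripper":85},
  {"xyz":[-103,-40.5,6],"roll":0,"gripper":85},
  {"xyz":[-103,-40.5,6],"roll":0,"gripper":85},
  {"xyz":[-103,-40.5,6],"roll":0,"gripper":85},
])

```text
time_s: 2.18
tcp_pos: [0.5487, 0.292, 0.1782]
tcp_rot: [[-0.039, -0.999, -0.003], [-0.999, 0.039, -0.002], [0.002, 0.003, -1.0]]
wrist_force: [-0.5, 0.6, 0.0]
grip_width: 0.0848
gripper_force: 0.0
```

```bash
python3 - <<'E'
from h import *;from bench import state,camera
import pickle
s=state();print(s["time_s"],s["tcp_pos"]);delta(s,[.549,.2935,.18],177.7)
c=camera("wrist");pickle.dump(c,open("w1.pkl","wb"))
f=np.clip(c["frame"][:,:,::-1]*1.5,0,255).astype(np.uint8);cv2.imwrite("pics/w1.png",f)
for p in [(.549,.2935,.084),(.5505,.3235,.084),(.5478,.2635,.084)]: print(np.round(proj(c,p),1))
E
```

```text
2.1833 [0.54868756 0.2920231  0.17823416]
xyz [-1.5, -0.3, -1.8] roll 0.0015
[277.3 223.8]
[276.8 266.3]
[277.3 178.4]
```

View pics/w1.png

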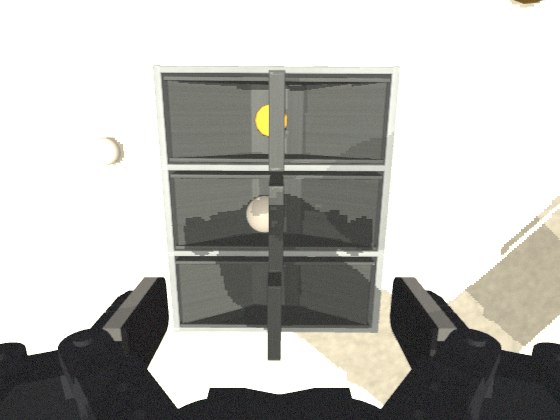

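The middle bar runs from about row 180 to 272 at column 277, centred on the prediction. I'll descend, close, and check the grip.

Request:
send_rows([
  {"xyz":[-3,0,35],"roll":0,"gripper":85},
  {"xyz":[-3,0,70],"roll":0,"gripper":85},
  {"xyz":[-3,0,95],"roll":0,"gripper":60},
  {"xyz":[-3,0,115],"roll":0,"gripper":50},
  {"xyz":[-3,0,126],"roll":0,"gripper":40},
  {"xyz":[-3,0,126],"roll":0,"gripper":20},
  {"xyz":[-3,0,126],"roll":0,"gripper":0},
  {"xyz":[-3,0,126],"roll":0,"gripper":0},
  {"xyz":[-3,0,126],"roll":0,"gripper":0},
  {"xyz":[-3,0,126],"roll":0,"gripper":0},
  {"xyz":[-3,0,126],"roll":0,"gripper":0},
  {"xyz":[-3,0,126],"roll":0,"gripper":0},
])

```text
time_s: 3.23
tcp_pos: [0.5502, 0.2945, 0.057]
tcp_rot: [[-0.04, -0.999, 0.003], [-0.999, 0.04, 0.002], [-0.002, -0.003, -1.0]]
wrist_force: [-0.7, -0.9, 7.0]
grip_width: 0.0093
gripper_force: 60.1
```

Request:
send_rows([
  {"xyz":[0,0,-4],"roll":0,"gripper":0},
  {"xyz":[0,0,-10],"roll":0,"gripper":0},
  {"xyz":[0,0,-18],"roll":0,"gripper":0},
  {"xyz":[0,0,-26],"roll":0,"gripper":0},
  {"xyz":[0,0,-35],"roll":0,"gripper":0},
  {"xyz":[0,0,-45],"roll":0,"gripper":0},
  {"xyz":[0,0,-56],"roll":0,"gripper":0},
  {"xyz":[0,0,-68],"roll":0,"gripper":0},
  {"xyz":[0,0,-80],"roll":0,"gripper":0},
  {"xyz":[0,0,-92],"roll":0,"gripper":0},
  {"xyz":[0,0,-102],"roll":0,"gripper":0},
  {"xyz":[0,0,-106],"roll":0,"gripper":0},
  {"xyz":[0,0,-106],"roll":0,"gripper":0},
  {"xyz":[0,0,-106],"roll":0,"gripper":0},
])

```text
time_s: 4.4
tcp_pos: [0.549, 0.2941, 0.1601]
tcp_rot: [[-0.04, -0.999, -0.001], [-0.999, 0.04, 0.0], [-0.0, 0.001, -1.0]]
wrist_force: [-1.2, -0.9, -3.7]
grip_width: 0.0089
gripper_force: 58.8
```

```bash
python3 - <<'E'
from h import *;from bench import state,camera
s=state();print(s["time_s"],s["tcp_pos"],s["wrist_force"],s["ft_torque"])
c=camera("scene");f=c["frame"][:,:,::-1];cv2.imwrite("pics/s2.png",cv2.resize(np.clip(f[150:370,290:510]*1.4,0,255).astype(np.uint8),None,fx=2.6,fy=2.6,interpolation=cv2.INTER_CUBIC))
delta(s,[.577,.005,.16],177.7)
E
```

```text
4.4 [0.54895531 0.29412987 0.16009856] [-1.16040132 -0.85015985 -3.71281804] [-0.06340683  0.01539229  0.03086366]
xyz [287.8, -39.6, 0.0] roll 0.0001
```

View pics/s2.png

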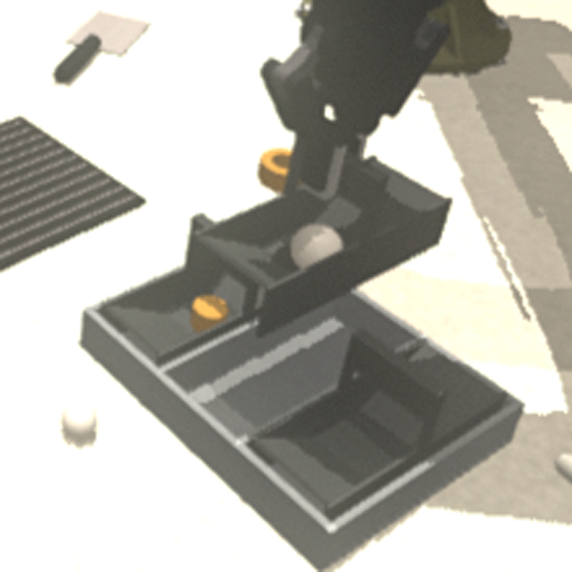

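The boat is level with the ball in it, and its ends are vertical box plates with a flat underside. Next I'll carry it to the mat to regrip across the bar ends.

Request:
send_rows([
  {"xyz":[6,-1,0],"roll":0,"gripper":0},
  {"xyz":[18,-2.5,0],"roll":0,"gripper":0},
  {"xyz":[36,-5,0],"roll":0,"gripper":0},
  {"xyz":[60,-8,0],"roll":0,"gripper":0},
  {"xyz":[86,-12,0],"roll":0,"gripper":0},
  {"xyz":[112,-15,0],"roll":0,"gripper":0},
  {"xyz":[138,-19,0],"roll":0,"gripper":0},
  {"xyz":[164,-23,0],"roll":0,"gripper":0},
  {"xyz":[190,-26,10],"roll":0,"gripper":0},
  {"xyz":[216,-30,20],"roll":0,"gripper":0},
  {"xyz":[240,-33,35],"roll":0,"gripper":0},
  {"xyz":[262,-36,50],"roll":0,"gripper":0},
  {"xyz":[278,-38,62],"roll":0,"gripper":0},
  {"xyz":[286,-39.5,74],"roll":0,"gripper":0},
  {"xyz":[288,-40,84],"roll":0,"gripper":0},
  {"xyz":[288,-40,90],"roll":0,"gripper":0},
  {"xyz":[288,-40,94],"roll":0,"gripper":0},
  {"xyz":[288,-40,97],"roll":0,"gripper":0},
  {"xyz":[288,-40,99],"roll":0,"gripper":0},
  {"xyz":[288,-40,99],"roll":0,"gripper":0},
])

```text
time_s: 6.12
tcp_pos: [0.5776, 0.0054, 0.0614]
tcp_rot: [[-0.039, -0.999, 0.0], [-0.999, 0.039, 0.0], [-0.0, -0.0, -1.0]]
wrist_force: [-0.5, 0.2, -2.3]
grip_width: 0.009
gripper_force: 58.7
```

Request:
send_rows([
  {"xyz":[0,0,2],"roll":0,"gripper":0},
  {"xyz":[0,0,3],"roll":0,"gripper":0},
  {"xyz":[0,0,3],"roll":0,"gripper":20},
  {"xyz":[0,0,3],"roll":0,"gripper":60},
  {"xyz":[0,0,3],"roll":0,"gripper":85},
  {"xyz":[0,0,3],"roll":0,"gripper":85},
  {"xyz":[0,0,-5],"roll":0,"gripper":85},
  {"xyz":[0,0,-25],"roll":0,"gripper":85},
  {"xyz":[0,0,-60],"roll":0,"gripper":85},
  {"xyz":[0,0,-90],"roll":0,"gripper":85},
  {"xyz":[0,0,-110],"roll":0,"gripper":85},
])

```text
time_s: 7.03
tcp_pos: [0.5785, 0.0044, 0.1762]
tcp_rot: [[-0.04, -0.999, 0.005], [-0.999, 0.04, 0.0], [-0.0, -0.005, -1.0]]
wrist_force: [0.6, 0.5, 0.4]
grip_width: 0.0848
gripper_force: 0.0
```

Request:
send_rows([
  {"xyz":[0,0,0],"roll":1.571,"gripper":85},
  {"xyz":[0,0,0],"roll":1.571,"gripper":85},
  {"xyz":[0,0,0],"roll":1.571,"gripper":85},
  {"xyz":[0,0,0],"roll":1.571,"gripper":85},
  {"xyz":[0,0,0],"roll":1.571,"gripper":85},
  {"xyz":[0,0,0],"roll":1.571,"gripper":85},
  {"xyz":[0,0,0],"roll":1.571,"gripper":85},
  {"xyz":[0,0,0],"roll":1.571,"gripper":85},
  {"xyz":[0,0,0],"roll":1.571,"gripper":85},
  {"xyz":[0,0,0],"roll":1.571,"gripper":85},
  {"xyz":[0,0,0],"roll":1.571,"gripper":85},
  {"xyz":[0,0,0],"roll":1.571,"gripper":85},
  {"xyz":[0,0,0],"roll":1.571,"gripper":85},
  {"xyz":[0,0,0],"roll":1.571,"gripper":85},
])

```text
time_s: 8.2
tcp_pos: [0.5777, 0.0046, 0.1723]
tcp_rot: [[-0.999, 0.043, 0.001], [0.043, 0.999, 0.0], [-0.001, 0.0, -1.0]]
wrist_force: [0.4, 0.6, -0.6]
grip_width: 0.0848
gripper_force: 0.0
```

```bash
python3 - <<'E'
from h import *;from bench import state,camera
s=state();print(s["time_s"],s["tcp_pos"],np.round(s["q"],1),np.round(s["tcp_rot"][:2],3).tolist())
c=camera("wrist");a=c["frame"][:,:,::-1];print(np.round(proj(c,(.577,.005,.085)),1))
c=camera("top");b=c["frame"][150:300,240:480,::-1]
a=cv2.resize(np.clip(a*1.5,0,255).astype(np.uint8),(480,360));b=cv2.resize(np.clip(b*2.2,0,255).astype(np.uint8),(320,200))
o=np.zeros((360,800,3),np.uint8);o[:,:480]=a;o[:200,480:]=b;cv2.imwrite("pics/w3.png",o)
E
```

```text
8.2 [0.57771859 0.00459101 0.17228322] [  20.3   -1.1   -4.7    0.   -86.3 -112.8] [[-0.999, 0.043, 0.001], [0.043, 0.999, 0.0]]
[280.5 223.2]
```

View pics/w3.png

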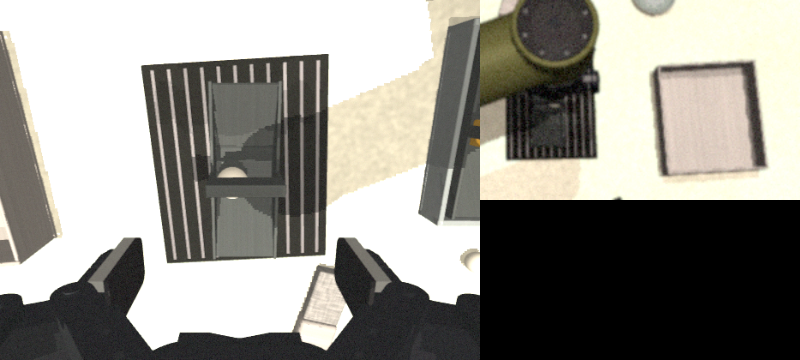

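The bar is in view centred near (246,191) in the 480-wide frame, about 4 mm to +y of the tool. The ball is still in the boat. I'll descend and close on the bar ends.

Request:
send_rows([
  {"xyz":[0,3.5,30],"roll":0,"gripper":85},
  {"xyz":[0,3.5,65],"roll":0,"gripper":85},
  {"xyz":[0,3.5,95],"roll":0,"gripper":85},
  {"xyz":[0,3.5,112],"roll":0,"gripper":85},
  {"xyz":[0,3.5,120],"roll":0,"gripper":85},
  {"xyz":[0,3.5,120],"roll":0,"gripper":75},
  {"xyz":[0,3.5,120],"roll":0,"gripper":65},
  {"xyz":[0,3.5,120],"roll":0,"gripper":55},
  {"xyz":[0,3.5,120],"roll":0,"gripper":50},
  {"xyz":[0,3.5,120],"roll":0,"gripper":50},
  {"xyz":[0,3.5,120],"roll":0,"gripper":50},
])

```text
time_s: 9.22
tcp_pos: [0.579, 0.0085, 0.0537]
tcp_rot: [[-0.999, 0.04, 0.004], [0.04, 0.999, 0.001], [-0.004, 0.001, -1.0]]
wrist_force: [-0.9, 2.3, 5.6]
grip_width: 0.0589
gripper_force: 65.7
```

Pushing with a y-grip has too little leverage at the steep end. A better plan is to pinch along x, rest the boat across the near pan wall, and open the fingers slightly. The fingers then act as a cage that guides the bar as the boat see-saws into the pan. I'll regrip along x.

Request:
send_rows([
  {"xyz":[0,0,0],"roll":0,"gripper":85},
  {"xyz":[0,0,0],"roll":0,"gripper":85},
  {"xyz":[0,0,0],"roll":0,"gripper":85},
  {"xyz":[0,0,-15],"roll":0,"gripper":85},
  {"xyz":[0,0,-50],"roll":0,"gripper":85},
  {"xyz":[0,0,-85],"roll":-0.05,"gripper":85},
  {"xyz":[0,0,-85],"roll":-1.571,"gripper":85},
  {"xyz":[0,0,-85],"roll":-1.571,"gripper":85},
  {"xyz":[0,0,-85],"roll":-1.571,"gripper":85},
  {"xyz":[0,0,-85],"roll":-1.571,"gripper":85},
  {"xyz":[0,0,-85],"roll":-1.571,"gripper":85},
  {"xyz":[0,0,-85],"roll":-1.571,"gripper":85},
  {"xyz":[0,0,-85],"roll":-1.571,"gripper":85},
  {"xyz":[0,0,-85],"roll":-1.571,"gripper":85},
  {"xyz":[0,0,-85],"roll":-1.571,"gripper":85},
  {"xyz":[0,0,-85],"roll":-1.571,"gripper":85},
  {"xyz":[0,0,-85],"roll":-1.571,"gripper":85},
  {"xyz":[0,0,-85],"roll":-1.571,"gripper":85},
  {"xyz":[0,0,-85],"roll":-1.571,"gripper":85},
])

```text
time_s: 10.8
tcp_pos: [0.5775, 0.0081, 0.136]
tcp_rot: [[-0.035, -0.999, -0.001], [-0.999, 0.035, -0.0], [0.0, 0.001, -1.0]]
wrist_force: [0.4, -1.1, -0.1]
grip_width: 0.0851
gripper_force: 0.0
```

Request:
send_rows([
  {"xyz":[0,0,30],"roll":0,"gripper":85},
  {"xyz":[0,0,60],"roll":0,"gripper":70},
  {"xyz":[0,0,75],"roll":0,"gripper":50},
  {"xyz":[0,0,81],"roll":0,"gripper":30},
  {"xyz":[0,0,81],"roll":0,"gripper":0},
  {"xyz":[0,0,81],"roll":0,"gripper":0},
  {"xyz":[0,0,81],"roll":0,"gripper":0},
  {"xyz":[0,0,81],"roll":0,"gripper":0},
  {"xyz":[0,0,81],"roll":0,"gripper":0},
  {"xyz":[0,0,81],"roll":0,"gripper":0},
])

```text
time_s: 11.63
tcp_pos: [0.5789, 0.0084, 0.0574]
tcp_rot: [[-0.04, -0.999, 0.003], [-0.999, 0.04, 0.0], [-0.001, -0.003, -1.0]]
wrist_force: [-0.2, 1.0, 6.0]
grip_width: 0.0091
gripper_force: 60.6
```

```bash
python3 - <<'E'
from h import *;from bench import state
s=state();print(s["time_s"],s["tcp_pos"],np.round(s["q"],1));delta(s,[.461,-.283,.175],-178+0.0);delta(s,[.577,.003,.055],0)
E
```

```text
11.6333 [0.57886013 0.00842604 0.05739806] [ 20.7   1.8 -13.9   0.  -74.1 -23. ]
xyz [295.8, 105.8, -118.1] roll -0.0748
xyz [5.5, 1.6, 2.4] roll -0.0399
```

Request:
send_rows([
  {"xyz":[0,0,-10],"roll":0,"gripper":0},
  {"xyz":[0,0,-25],"roll":0,"gripper":0},
  {"xyz":[4,1,-45],"roll":0,"gripper":0},
  {"xyz":[14,5,-68],"roll":-0.01,"gripper":0},
  {"xyz":[30,11,-90],"roll":-0.02,"gripper":0},
  {"xyz":[52,19,-106],"roll":-0.03,"gripper":0},
  {"xyz":[77,28,-115],"roll":-0.04,"gripper":0},
  {"xyz":[102,37,-118],"roll":-0.05,"gripper":0},
  {"xyz":[127,46,-118],"roll":-0.06,"gripper":0},
  {"xyz":[152,54,-118],"roll":-0.075,"gripper":0},
  {"xyz":[177,63,-118],"roll":-0.075,"gripper":0},
  {"xyz":[202,72,-118],"roll":-0.075,"gripper":0},
  {"xyz":[227,81,-118],"roll":-0.075,"gripper":0},
  {"xyz":[252,90,-118],"roll":-0.075,"gripper":0},
  {"xyz":[273,98,-118],"roll":-0.075,"gripper":0},
  {"xyz":[287,103,-118],"roll":-0.075,"gripper":0},
  {"xyz":[294,105.5,-118],"roll":-0.075,"gripper":0},
  {"xyz":[296,106,-118],"roll":-0.075,"gripper":0},
  {"xyz":[296,106,-118],"roll":-0.075,"gripper":0},
  {"xyz":[296,106,-118],"roll":-0.075,"gripper":0},
])

```text
time_s: 13.3
tcp_pos: [0.4601, -0.2826, 0.1731]
tcp_rot: [[0.035, -0.999, -0.0], [-0.999, -0.035, 0.001], [-0.001, 0.0, -1.0]]
wrist_force: [-0.3, -0.1, -3.5]
grip_width: 0.0088
gripper_force: 59.3
```

Request:
send_rows([
  {"xyz":[0,0,10],"roll":0,"gripper":0},
  {"xyz":[0,0,25],"roll":0,"gripper":0},
  {"xyz":[0,0,40],"roll":0,"gripper":0},
  {"xyz":[0,0,50],"roll":0,"gripper":0},
  {"xyz":[0,0,55],"roll":0,"gripper":0},
  {"xyz":[0,0,58],"roll":0,"gripper":0},
  {"xyz":[0,0,58],"roll":0,"gripper":0},
])

```text
time_s: 13.88
tcp_pos: [0.4599, -0.2831, 0.1149]
tcp_rot: [[0.035, -0.999, -0.001], [-0.999, -0.035, 0.0], [-0.0, 0.001, -1.0]]
wrist_force: [-0.9, -0.3, -2.9]
grip_width: 0.0087
gripper_force: 59.2
```

```bash
python3 - <<'E'
from h import *;from bench import state,camera
s=state();print(s["time_s"],s["tcp_pos"],s["wrist_force"])
c=camera("wrist");d=camera("scene")
f=lambda a:cv2.resize(np.clip(a[:,:,::-1]*1.4,0,255).astype(np.uint8),(400,300),interpolation=cv2.INTER_CUBIC)
cv2.imwrite("pics/p4.png",np.hstack([f(c["frame"]),f(d["frame"][90:240,140:340])]))
E
```

```text
13.8833 [ 0.45992783 -0.28307687  0.11492156] [-0.86551884 -0.27673294 -2.9467579 ]
```

View pics/p4.png

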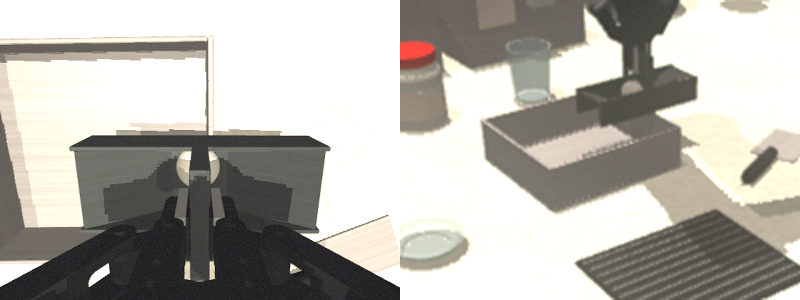

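The boat straddles the near wall, with the wall rim at columns 207–213 in the wrist half and the bar at column 200. A quick check of the rim's x position:

```bash
python3 - <<'E'
from h import *;from bench import state,camera
c=camera("wrist")
for p in [(207,45),(213,45),(207,130),(213,130)]: print(np.round(ray(c,np.array(p)*1.4,.06),4))
g=c["frame"][150].astype(int).sum(1);print(g[270:310].tolist())
E
```

```text
[ 0.4577 -0.3757  0.06  ]
[ 0.4536 -0.3758  0.06  ]
[ 0.4552 -0.3167  0.06  ]
[ 0.4507 -0.3168  0.06  ]
[607, 613, 610, 607, 609, 607, 608, 608, 613, 608, 617, 613, 606, 610, 614, 616, 610, 526, 380, 326, 247, 221, 366, 505, 567, 595, 575, 554, 498, 501, 595, 636, 633, 628, 622, 625, 630, 630, 632, 632]
```

Request:
send_rows([
  {"xyz":[0,-4,0],"roll":0,"gripper":0},
  {"xyz":[0,-8,0],"roll":0,"gripper":0},
  {"xyz":[0,-8,2],"roll":0,"gripper":0},
  {"xyz":[0,-8,3],"roll":0,"gripper":0},
  {"xyz":[0,-8,3],"roll":0,"gripper":0},
])

```text
time_s: 14.45
tcp_pos: [0.4681, -0.2831, 0.1124]
tcp_rot: [[0.035, -0.999, 0.0], [-0.999, -0.035, -0.0], [0.0, -0.0, -1.0]]
wrist_force: [0.3, 1.0, -1.9]
grip_width: 0.0089
gripper_force: 59.4
```

Request:
send_rows([
  {"xyz":[0,0,1],"roll":0,"gripper":16},
  {"xyz":[0,0,3],"roll":0,"gripper":24},
  {"xyz":[0,0,5],"roll":0,"gripper":32},
  {"xyz":[0,0,7],"roll":0,"gripper":36},
  {"xyz":[0,0,8],"roll":0,"gripper":40},
  {"xyz":[0,0,8],"roll":0,"gripper":40},
  {"xyz":[0,0,8],"roll":0,"gripper":40},
])

```text
time_s: 15.03
tcp_pos: [0.4679, -0.2831, 0.1044]
tcp_rot: [[0.035, -0.999, -0.0], [-0.999, -0.035, -0.0], [0.0, 0.0, -1.0]]
wrist_force: [1.1, -0.2, 0.3]
grip_width: 0.0399
gripper_force: 0.5
```

```bash
python3 - <<'E'
from h import *;from bench import state,camera
s=state();print(s["time_s"],s["tcp_pos"],s["wrist_force"])
c=camera("wrist");d=camera("scene")
f=lambda a:cv2.resize(np.clip(a[:,:,::-1]*1.4,0,255).astype(np.uint8),(400,300),interpolation=cv2.INTER_CUBIC)
cv2.imwrite("pics/p5.png",np.hstack([f(c["frame"]),f(d["frame"][90:240,140:340])]))
E
```

```text
15.0333 [ 0.46792584 -0.28309722  0.10438694] [ 1.06672225 -0.22253389  0.30586372]
```

View pics/p5.png

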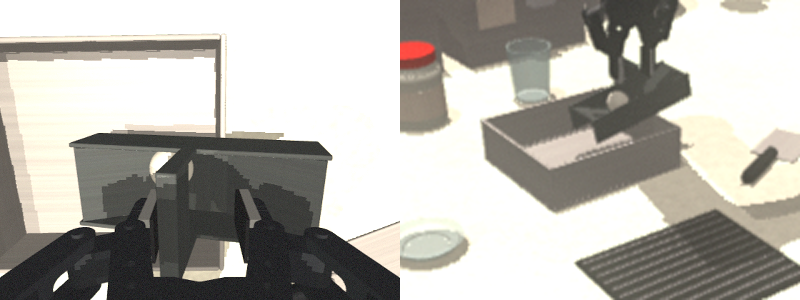

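The cage works: the boat leans with its far end down, the bar against the far finger, and the ball at the far ramp's foot. Continuing the tip.

Request:
send_rows([
  {"xyz":[0,-5,2],"roll":0,"gripper":40},
  {"xyz":[0,-10,5],"roll":0,"gripper":40},
  {"xyz":[0,-15,9],"roll":0,"gripper":40},
  {"xyz":[0,-20,13],"roll":0,"gripper":40},
  {"xyz":[0,-25,17],"roll":0,"gripper":40},
  {"xyz":[0,-30,20],"roll":0,"gripper":40},
  {"xyz":[0,-34,22],"roll":0,"gripper":40},
  {"xyz":[0,-38,22],"roll":0,"gripper":40},
  {"xyz":[0,-42,22],"roll":0,"gripper":40},
  {"xyz":[0,-42,22],"roll":0,"gripper":40},
  {"xyz":[0,-42,22],"roll":0,"gripper":40},
  {"xyz":[0,-42,22],"roll":0,"gripper":40},
])

```text
time_s: 16.13
tcp_pos: [0.5099, -0.2816, 0.0826]
tcp_rot: [[0.035, -0.999, 0.0], [-0.999, -0.035, -0.0], [0.0, -0.0, -1.0]]
wrist_force: [-0.1, -0.3, 0.3]
grip_width: 0.0397
gripper_force: 0.0
```

```bash
python3 - <<'E'
from h import *;from bench import state,camera
s=state();print(s["time_s"],s["tcp_pos"],s["wrist_force"])
c=camera("wrist");d=camera("scene")
f=lambda a:cv2.resize(np.clip(a[:,:,::-1]*1.4,0,255).astype(np.uint8),(400,300),interpolation=cv2.INTER_CUBIC)
cv2.imwrite("pics/p6.png",np.hstack([f(c["frame"]),f(d["frame"][90:240,140:340])]))
E
```

```text
16.1333 [ 0.50988221 -0.28163571  0.08255017] [-0.0673066  -0.33159937  0.29071466]
```

View pics/p6.png

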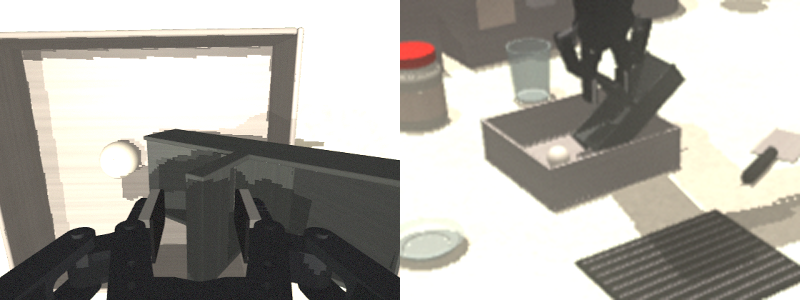

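The ball is out in the pan, near (120,158) in the wrist half, and the boat is steeply tipped on the wall. Next I'll draw the bar back upright and pinch it.

Request:
send_rows([
  {"xyz":[0,6,-1],"roll":0,"gripper":40},
  {"xyz":[0,12,-4],"roll":0,"gripper":40},
  {"xyz":[0,18,-8],"roll":0,"gripper":40},
  {"xyz":[0,24,-12],"roll":0,"gripper":40},
  {"xyz":[0,30,-16],"roll":0,"gripper":40},
  {"xyz":[0,36,-19],"roll":0,"gripper":40},
  {"xyz":[0,42,-22],"roll":0,"gripper":40},
  {"xyz":[0,42,-22],"roll":0,"gripper":30},
  {"xyz":[0,42,-22],"roll":0,"gripper":20},
  {"xyz":[0,42,-24],"roll":0,"gripper":10},
  {"xyz":[0,42,-26],"roll":0,"gripper":0},
  {"xyz":[0,42,-26],"roll":0,"gripper":0},
  {"xyz":[0,42,-26],"roll":0,"gripper":0},
  {"xyz":[0,42,-26],"roll":0,"gripper":0},
])

```text
time_s: 17.4
tcp_pos: [0.4677, -0.2829, 0.1076]
tcp_rot: [[0.035, -0.999, -0.001], [-0.999, -0.035, 0.001], [-0.001, 0.001, -1.0]]
wrist_force: [-0.4, 0.3, -4.0]
grip_width: 0.009
gripper_force: 58.8
```

Request:
send_rows([
  {"xyz":[0,0,-10],"roll":0,"gripper":0},
  {"xyz":[0,0,-25],"roll":0,"gripper":0},
  {"xyz":[0,0,-45],"roll":0,"gripper":0},
  {"xyz":[0,0,-60],"roll":0,"gripper":0},
  {"xyz":[0,0,-65],"roll":0,"gripper":0},
  {"xyz":[0,0,-65],"roll":0,"gripper":0},
])

```text
time_s: 17.9
tcp_pos: [0.4686, -0.2833, 0.1754]
tcp_rot: [[0.035, -0.999, 0.003], [-0.999, -0.035, -0.001], [0.001, -0.003, -1.0]]
wrist_force: [-0.1, -0.7, -1.8]
grip_width: 0.0093
gripper_force: 58.9
```

```bash
python3 - <<'E'
from h import *;from bench import state,camera
s=state();print(s["time_s"],s["tcp_pos"],s["wrist_force"])
c=camera("wrist");d=camera("scene")
f=lambda a:cv2.resize(np.clip(a[:,:,::-1]*1.4,0,255).astype(np.uint8),(400,300),interpolation=cv2.INTER_CUBIC)
cv2.imwrite("pics/p7.png",np.hstack([f(c["frame"]),f(d["frame"][60:240,110:350])]))
delta(s,[.577,.0045,s["tcp_pos"][2]],179)
E
```

```text
17.9 [ 0.46864318 -0.28332305  0.17536404] [-0.14383003 -0.65238792 -1.84068544]
xyz [-283.9, -118.4, 0.1] roll 0.0524
```

View pics/p7.png

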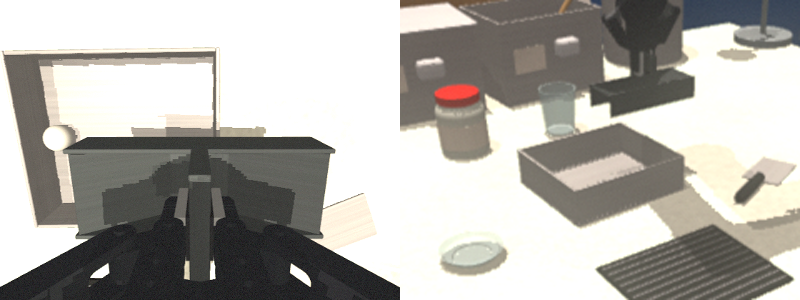

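The ball rests in the pan at the far wall, and the level, empty boat is gripped. Carrying it to the mat.

Request:
send_rows([
  {"xyz":[-8,-3,0],"roll":0,"gripper":0},
  {"xyz":[-25,-10,0],"roll":0,"gripper":0},
  {"xyz":[-50,-21,0],"roll":0.01,"gripper":0},
  {"xyz":[-78,-32,0],"roll":0.02,"gripper":0},
  {"xyz":[-106,-44,0],"roll":0.03,"gripper":0},
  {"xyz":[-134,-56,0],"roll":0.04,"gripper":0},
  {"xyz":[-162,-67,0],"roll":0.05,"gripper":0},
  {"xyz":[-190,-79,0],"roll":0.05,"gripper":0},
  {"xyz":[-218,-91,0],"roll":0.05,"gripper":0},
  {"xyz":[-245,-102,15],"roll":0.05,"gripper":0},
  {"xyz":[-266,-111,35],"roll":0.05,"gripper":0},
  {"xyz":[-279,-116,55],"roll":0.05,"gripper":0},
  {"xyz":[-284,-118,75],"roll":0.05,"gripper":0},
  {"xyz":[-284,-118,90],"roll":0.05,"gripper":0},
  {"xyz":[-284,-118,100],"roll":0.05,"gripper":0},
  {"xyz":[-284,-118,106],"roll":0.05,"gripper":0},
  {"xyz":[-284,-118,109],"roll":0.05,"gripper":0},
  {"xyz":[-284,-118,109],"roll":0.05,"gripper":0},
  {"xyz":[-284,-118,109],"roll":0.05,"gripper":0},
])

```text
time_s: 19.58
tcp_pos: [0.5763, 0.0047, 0.0653]
tcp_rot: [[-0.015, -1.0, 0.001], [-1.0, 0.015, 0.0], [-0.0, -0.001, -1.0]]
wrist_force: [-0.1, -0.2, -1.9]
grip_width: 0.0091
gripper_force: 58.8
```

Request:
send_rows([
  {"xyz":[0,0,2],"roll":0,"gripper":0},
  {"xyz":[0,0,4],"roll":0,"gripper":0},
  {"xyz":[0,0,6],"roll":0,"gripper":0},
  {"xyz":[0,0,6],"roll":0,"gripper":0},
])

```text
time_s: 19.92
tcp_pos: [0.5757, 0.0049, 0.058]
tcp_rot: [[-0.015, -1.0, -0.0], [-1.0, 0.015, 0.0], [-0.0, 0.0, -1.0]]
wrist_force: [0.5, 0.2, -2.4]
grip_width: 0.0094
gripper_force: 58.8
```

Not in contact yet (-2.4 N), so I'll creep down.

Request:
send_rows([
  {"xyz":[0,0,2],"roll":0,"gripper":0},
  {"xyz":[0,0,4],"roll":0,"gripper":0},
  {"xyz":[0,0,4],"roll":0,"gripper":0},
  {"xyz":[0,0,4],"roll":0,"gripper":0},
])

```text
time_s: 20.25
tcp_pos: [0.5758, 0.0049, 0.0541]
tcp_rot: [[-0.015, -1.0, -0.0], [-1.0, 0.015, -0.0], [0.0, 0.0, -1.0]]
wrist_force: [-0.0, -0.2, -1.9]
grip_width: 0.0094
gripper_force: 58.8
```

Request:
send_rows([
  {"xyz":[0,0,2],"roll":0,"gripper":0},
  {"xyz":[0,0,3],"roll":0,"gripper":0},
  {"xyz":[0,0,4],"roll":0,"gripper":0},
  {"xyz":[0,0,4],"roll":0,"gripper":0},
])

```text
time_s: 20.58
tcp_pos: [0.576, 0.0049, 0.0506]
tcp_rot: [[-0.015, -1.0, 0.0], [-1.0, 0.015, 0.0], [-0.0, -0.0, -1.0]]
wrist_force: [-0.4, 0.2, 0.1]
grip_width: 0.0094
gripper_force: 59.0
```

Request:
send_rows([
  {"xyz":[0,0,1.5],"roll":0,"gripper":0},
  {"xyz":[0,0,1.5],"roll":0,"gripper":0},
  {"xyz":[0,0,1.5],"roll":0,"gripper":0},
])

```text
time_s: 20.83
tcp_pos: [0.5762, 0.0049, 0.0504]
tcp_rot: [[-0.015, -1.0, 0.001], [-1.0, 0.015, -0.0], [0.0, -0.001, -1.0]]
wrist_force: [-3.0, 0.6, 6.0]
grip_width: 0.0094
gripper_force: 60.1
```

Firm contact with the mat. Opening and retreating straight up.

Request:
send_rows([
  {"xyz":[0,0,0],"roll":0,"gripper":15},
  {"xyz":[0,0,0],"roll":0,"gripper":30},
  {"xyz":[0,0,0],"roll":0,"gripper":60},
  {"xyz":[0,0,0],"roll":0,"gripper":85},
  {"xyz":[0,0,0],"roll":0,"gripper":85},
  {"xyz":[0,0,0],"roll":0,"gripper":85},
  {"xyz":[0,0,-20],"roll":0,"gripper":85},
  {"xyz":[0,0,-50],"roll":0,"gripper":85},
  {"xyz":[0,0,-90],"roll":0,"gripper":85},
  {"xyz":[0,0,-120],"roll":0,"gripper":85},
  {"xyz":[0,0,-130],"roll":0,"gripper":85},
  {"xyz":[0,0,-130],"roll":0,"gripper":85},
  {"xyz":[0,0,-130],"roll":0,"gripper":85},
  {"xyz":[0,0,-130],"roll":0,"gripper":85},
])

```text
time_s: 22.0
tcp_pos: [0.5753, 0.005, 0.1772]
tcp_rot: [[-0.015, -1.0, -0.002], [-1.0, 0.015, 0.0], [-0.0, 0.002, -1.0]]
wrist_force: [-0.1, -0.5, -0.1]
grip_width: 0.0847
gripper_force: 0.0
```

```bash
python3 - <<'E'
from h import *;from bench import state,camera
s=state();print(s["time_s"],s["tcp_pos"],s["wrist_force"],s["grip_width"])
# numeric check: bar top expected position, white ball blob in the pan (top view)
c=camera("wrist");r=c["frame"].astype(int).sum(2)
p=proj(c,(.576,.005,.085));print("bar px",p,r[int(p[1]),int(p[0])-14:int(p[0])+15:2].tolist())
t=camera("top");ini=__import__("pickle").load(open("c0.pkl","rb"))["top"]["frame"]
d=np.abs(t["frame"].astype(int)-ini).sum(2).astype(np.uint8);d=cv2.blur(d,(3,3))
X=[proj(t,(a,b,.02)) for a in(.46,.635) for b in(-.365,-.2)];X=np.array(X).astype(int)
x0,y0=X.min(0);x1,y1=X.max(0);m=d[y0:y1,x0:x1];i=np.unravel_index(m.argmax(),m.shape)
print("change max",m.max(),np.median(m),ray(t,(x0+i[1],y0+i[0]),.019))
E
```

```text
22.0 [0.57534202 0.00497266 0.17718877] [-0.14338974 -0.46536858 -0.07635203] 0.08472421650081599
bar px [276.70834925 222.21364306] [173, 186, 180, 179, 147, 145, 146, 144, 132, 138, 152, 146, 167, 146, 145]
change max 150 32.0 [ 0.63125672 -0.28586459  0.019     ]
```

The ball shows up in the pan near (0.631, -0.286). The bar stands where the boat was set, and the gripper is clear. Handing in.

```bash
python3 -c "
from bench import sign_off
print(sign_off())"
```

```text
the job is handed in; nothing more can be done
None
```

I tipped the ball into the pan and set the emptied boat back on the middle of the mat, upright as far as I could measure (no final picture). The job was handed in at about 22 s with the gripper clear, and no verdict came back.

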